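# Pack the repainted cupboard's fittings into their caddy

## Robot

A 6-joint arm with a two-finger parallel gripper is mounted at the origin on the work surface. World frame = base frame: x ahead of the robot, y to its left, z up, the work surface at z = 0. Lengths are in m, angles in rad, forces in N, time in s.
With the tool pointing down it reaches from about 0.3 to 0.775 m from the base axis. Payload 14.6 kg.
Tool frame: the origin (TCP) lies on the centre line of the jaws, within the pads' length; the fingertips stand 25 mm ahead of it and the grasp point (between the pads) lies 6 mm ahead of it; z points along the fingers, y is the direction in which the jaws open and shut (so a half turn about z gives the same grasp; the last joint's range is limited). The gripper opens to 94 mm and grips with 3 to 60 N. Pads are 16 mm wide; open, the fingers measure 119 mm over their backs; the gripper's body (75 mm by 177 mm) begins 78 mm behind the grasp point.
Start: joints at [-1.293, 0.3, 1.521, -0, 1.321, -0.067], TCP at [0.186, -0.518, 0.23] pointing down, gripper open.
Joint ranges: [-3.03, 3.03], [-0.79, 2.21], [0.23, 2.52], [-1.04, 4.18], [0, 3.07], [-2.55, 2.55]. Speed limits (rad/s): [2.22, 2.22, 2.57, 3.14, 3.14, 3.14].

## Interface

Orientations are given as a 3x3 rotation matrix whose columns are the frame's x, y, z axes.
In Python, from cell import bot, vision gives the robot as it stands.
- The arm moves only by the tool step_arm, never from a script. Its arguments are lists of equal length, an entry for each row: "gripper": the opening, from -1 (shut) to 1 (fully open); "linear": the shift along the tool's x, y, z in mm, a list of three; "turn": the turn about the tool's z in rad. A call has 1 to 10 rows; each row shifts and turns the commanded pose from where the row before left it, along the tool's axes as they then stand; what a row does not reach is not made up. A row lasts 1/10 s, in which the tool goes at most 50 mm and 8.59 degrees, less where a joint would pass 70% of its speed; a pose out of reach is approached as far as the arm can. A call is refused whole if a number of a shift passes 50 or a number of a turn 0.15, either way. A call with a gripper value outside its range is refused whole. The fingers move at their own pace and stop on an object; the grip force is fixed at half the most. Time passes only in rows, so rows that do not move let the fingers close. It gives the time, the measured TCP pose, the force and the opening at its end, in the units of the state.
- bot.get_state(): the state, without advancing time (a new reading comes with each control period).
- vision.grab_frame(name): name is "side" or "top" or "wrist"; returns (picture, depth): 384x512x3 uint8, red, green, blue; 384x512 float32, m along the optical axis (not along the pixel's ray), 0 where there is no reading.
- vision.camera_params(name): a dict with "fx", "fy", "cx", "cy" (pixels), "R" (3x3) and "t" (3): a world point X has camera coordinates R X + t; the wrist camera has in their place "tool_from_camera" (4x4, takes a point from camera to tool coordinates, whose origin is the TCP and whose axes are the flange's). Camera axes: x right, y down, z forward; pixel columns grow to the right and rows downward; lengths in m; the calibration is good to about 2 mm. A picture is of the moment at which its call begins: read the wrist's pose just before it. camera_params takes no time and is no camera call.
- bot.job_done(): hands the job in, once; it reports no verdict.
The state is a dict: "clock": time; "q": joint angles; "joint_vel": joint speeds; "tau": joint torques, N m; "eef_pos": TCP position; "eef_rot": TCP orientation; "wrist_force": force on the tool from outside, world axes, zero at the start; "wrist_torque": the same for the moment, N m; "opening": opening from 0.0 (shut) to 1.0 (fully open).
Only numpy, scipy, OpenCV 4.12 (cv2) and the standard library are available. Lean on these libraries where they do the work, as an engineer would, in place of code of your own. Each camera call takes 0.05 s, during which the arm holds its last target.

## Task

This cupboard's fittings lie about the painting bench: gather them into the caddy, each upright and resting flat on the floor of its own recess: the small round knob in the round one, the square foot in the square one, the short bar handle in the long narrow one and the slide bolt in the broad oblong one. The big round knob and the long bar handle belong to another piece: leave them where they are.

Things in the scene. Friction and masses are not known exactly. Their poses are not given: they have to be found in the camera images.
- round_knob: small round turned-wood cupboard knob, standing on its foot; 38 mm across its head, 30 mm high (head is full width from 14 to 25 mm, narrower neck below: 24 mm across the foot). Origin: centre of its underside, z up.
- foot: square wooden furniture foot, standing: block 40 x 40 mm, 34 mm high, with a steel collar (2 mm high) and an 8 mm threaded stud on top that ends 50 mm above the underside. Origin: centre of its underside, x and y square to the block's sides, z up.
- short_handle: the shorter steel bar handle, standing on its two legs: 74 mm long (along its x), 10 mm wide (y), 28 mm high; the bar is the top 10 mm (18 to 28 mm high), with a leg at each end. Origin: centre of its underside, z up.
- bolt: steel slide bolt for a cupboard door, lying on its mounting plate: plate 70 mm (x) x 32 mm (y) x 3 mm, with a housing on its middle 40 mm long, 16 mm wide (y), whose top is 20 mm above the underside; a lower keeper (6 mm long, 18 mm wide, top 15 mm) 27 mm to each side of the middle along x. The bar does not move. Origin: centre of its underside, z up.
- round_pocket: fixed plywood insert 104 x 104 mm, 10 mm thick (top 16 mm above the table), with a grey-felted recess in its middle: a round one, 58 mm in diameter, 6 mm deep. Origin: centre of its underside, 6 mm above the table; recess floor 4 mm above the origin; z up. One of four, 2 x 2, 108 mm apart, order varies, in a 228 mm square wooden caddy, walls 16 mm high.
- square_pocket: fixed plywood insert 104 x 104 mm, 10 mm thick (top 16 mm above the table), with a grey-felted recess in its middle: a square one, 60 x 60 mm, 6 mm deep. Origin: centre of its underside, 6 mm above the table; recess floor 4 mm above the origin; z up. One of four, 2 x 2, 108 mm apart, order varies, in a 228 mm square wooden caddy, walls 16 mm high.
- slot_pocket: fixed plywood insert 104 x 104 mm, 10 mm thick (top 16 mm above the table), with a grey-felted recess in its middle: a long narrow one, 92 mm along x and 28 mm along y, 6 mm deep. Origin: centre of its underside, 6 mm above the table; recess floor 4 mm above the origin; z up. One of four, 2 x 2, 108 mm apart, order varies, in a 228 mm square wooden caddy, walls 16 mm high.
- broad_pocket: fixed plywood insert 104 x 104 mm, 10 mm thick (top 16 mm above the table), with a grey-felted recess in its middle: a broad oblong one, 88 mm along x and 50 mm along y, 6 mm deep. Origin: centre of its underside, 6 mm above the table; recess floor 4 mm above the origin; z up. One of four, 2 x 2, 108 mm apart, order varies, in a 228 mm square wooden caddy, walls 16 mm high.
- big_knob: the big round wooden knob of another piece: like the small one but 62 mm across and 42 mm high, too big for the round recess. To be left where it is. Origin: centre of its underside, z up.
- long_handle: the longer steel bar handle of another piece: like the short one but 108 mm long (along its x), 10 mm wide, 28 mm high, too long for the narrow recess. To be left where it is. Origin: centre of its underside, z up.
There are look-alikes about, which are no part of the job. What is shaped like the bolt but green or yellow is not meant.

How it is judged:
By the outcome, as a careful person would: the job done as asked, in the order asked, and still so for the second after the job is handed in, with the robot touching nothing.
It also fails if it takes over 93 s, if anything falls off the work surface, if the arm or the gripper's body presses on something with over 40 N, if the wrist force passes 120 N, or if a joint passes its speed limit or range.

## Working session

There is one attempt and no reset: what is moved stays moved. The work goes in short steps, Python scripts to look and compute and a tool call to move; the robot and the scene stay as the last step left them, time stands still between calls to the robot, and variables do not carry over. Pictures are saved under pics/ and viewed, and the job is handed in when it is done.

Besides the shell and the picture viewer there is one more tool, called after "Call:" by a JSON object that holds its "api" and its "payload", one argument or row to a line. step_arm: Moves the arm, as the interface text tells. Its arguments: {"type":"object","properties":{"gripper":{"type":"array","items":{"type":"number"}},"linear":{"type":"array","items":{"type":"array","items":{"type":"number"}}},"turn":{"type":"array","items":{"type":"number"}}},"required":["gripper","linear","turn"]}

```bash
ls; mkdir -p pics
python3 - <<'E'
from cell import bot, vision
import cv2, numpy as np
s=bot.get_state(); print(s)
for n in ("top","side"):
    im,d=vision.grab_frame(n); cv2.imwrite(f"pics/{n}0.png",im[:,:,::-1]); np.savez(f"pics/{n}0.npz",im=im,d=d)
for n in ("top","side","wrist"): print(n,vision.camera_params(n))
E
```

```text
pics
{'clock': 0.0, 'q': array([-1.29259968e+00,  3.00476468e-01,  1.52155775e+00, -3.54224448e-05,
        1.32072853e+00, -6.65887128e-02]), 'joint_vel': array([ 0.00175666,  0.00014695, -0.00028073, -0.00021343, -0.00166258,
        0.00111569]), 'tau': array([-2.45291681e-03, -5.31799829e+01, -3.52734232e+01,  7.06996978e-02,
        2.44003697e-02, -9.76359252e-05]), 'eef_pos': array([ 0.1858282 , -0.51740908,  0.22989325]), 'eef_rot': array([[ 9.41145061e-01,  3.38002736e-01, -3.54335627e-04],
       [ 3.38002918e-01, -9.41144400e-01,  1.11568440e-03],
       [ 4.36233876e-05, -1.16978734e-03, -9.99999315e-01]]), 'wrist_force': array([ 0.39600583, -0.04002552, -0.06093738]), 'wrist_torque': array([ 0.00569586, -0.02052976,  0.01798233]), 'opening': 0.997441679409854}
top {'fx': 350.1385858648873, 'fy': 350.1385858648873, 'cx': 255.26408273143633, 'cy': 194.69781959819903, 'R': array([[-0.02642667, -0.9994435 ,  0.02035467],
       [-0.98169209,  0.0221043 , -0.18918785],
       [ 0.18863264, -0.02498163, -0.98172992]]), 't': array([-0.07640043,  0.56319974,  0.72816349])}
side {'fx': 376.32455327302864, 'fy': 376.32455327302864, 'cx': 257.6679236751119, 'cy': 192.51221066577818, 'R': array([[ 0.96581528, -0.25922577,  0.00168735],
       [-0.18770693, -0.70381231, -0.68513819],
       [ 0.17879306,  0.6614002 , -0.72841116]]), 't': array([-0.55743541,  0.0740495 ,  0.75332329])}
wrist {'fx': 280.23734208135284, 'fy': 280.23734208135284, 'cx': 253.97710680134378, 'cy': 193.60031119621775, 'tool_from_camera': array([[ 3.36222298e-04, -9.63121019e-01, -2.69068374e-01,
         7.83164548e-02],
       [ 9.99999278e-01,  6.34244439e-04, -1.02067772e-03,
         6.82935018e-04],
       [ 1.15369129e-03, -2.69067836e-01,  9.63120537e-01,
        -1.54627805e-01],
       [ 0.00000000e+00,  0.00000000e+00,  0.00000000e+00,
         1.00000000e+00]])}
```

View pics/top0.png

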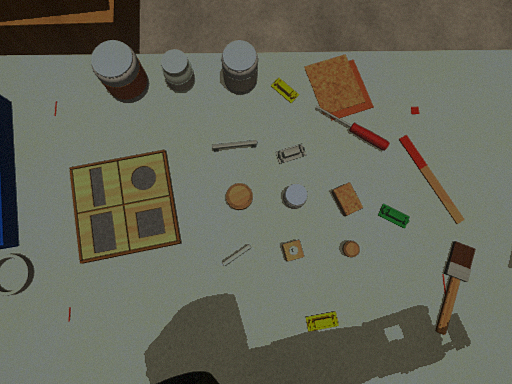

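View pics/side0.png

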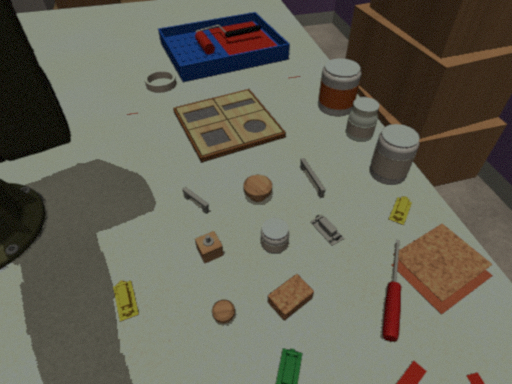

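```bash
cat > h.py <<'E'
import numpy as np, cv2
from cell import bot, vision
def rays(n,uv,P=None):
    c=vision.camera_params(n); uv=np.atleast_2d(uv).astype(float)
    d=np.c_[(uv[:,0]-c['cx'])/c['fx'],(uv[:,1]-c['cy'])/c['fy'],np.ones(len(uv))]
    if n=='wrist':
        T=c['tool_from_camera']; R,p=P
        Rw=R@T[:3,:3]; o=p+R@T[:3,3]; return o,d@Rw.T
    R=c['R']; return -R.T@c['t'], d@R
def onplane(n,uv,z,P=None):
    o,d=rays(n,uv,P); k=(z-o[2])/d[:,2]; return o+d*k[:,None]
def cloud(n,depth,P=None):
    h,w=depth.shape; u,v=np.meshgrid(np.arange(w),np.arange(h))
    o,d=rays(n,np.c_[u.ravel(),v.ravel()],P)
    X=o+d*depth.ravel()[:,None]; X[depth.ravel()==0]=np.nan
    return X.reshape(h,w,3)
E
python3 - <<'E'
from h import *
for n in('top','side'):
    z=np.load(f'pics/{n}0.npz'); X=cloud(n,z['d']); np.save(f'pics/{n}X.npy',X)
    Z=X[:,:,2]; print(n,'table',np.nanmedian(Z))
    m=((Z>0.008)&(Z<0.06)).astype(np.uint8)
    k,l,st,ce=cv2.connectedComponentsWithStats(m)
    for i in range(1,k):
        if 40<st[i,4]<8000:
            p=X[l==i]; 
            r=cv2.minAreaRect(p[:,:2].astype(np.float32)*1000)
            print(ce[i].round(),st[i,4],'mean',p[:,:2].mean(0).round(3),'zmax',np.percentile(p[:,2],95).round(3),'rect',np.round(r[0]),np.round(r[1]),round(r[2]))
im=cv2.imread('pics/top0.png')
cv2.imwrite('pics/topz1.png',cv2.resize(im[130:270,60:190],None,fx=5,fy=4.2857,interpolation=cv2.INTER_CUBIC))
cv2.imwrite('pics/topz2.png',cv2.resize(im[130:270,205:375],None,fx=4.5,fy=4.2,interpolation=cv2.INTER_CUBIC))
E
```

```text
top table 0.00032817202087498387
[133.  91.] 466 mean [0.827 0.197] zmax 0.058 rect [835. 204.] [43. 99.] 29
[182.  83.] 324 mean [0.845 0.079] zmax 0.058 rect [852.  83.] [33. 70.] 16
[241.  85.] 328 mean [ 0.837 -0.062] zmax 0.057 rect [846. -61.] [83. 35.] 90
[285.  88.] 180 mean [ 0.839 -0.173] zmax 0.022 rect [ 841. -174.] [66. 19.] 46
[  7. 179.] 2084 mean [0.617 0.477] zmax 0.054 rect [641. 480.] [361.  37.] 3
[362. 132.] 539 mean [ 0.716 -0.355] zmax 0.027 rect [ 735. -331.] [199.  25.] 57
[234. 144.] 232 mean [ 0.69  -0.043] zmax 0.03 rect [691. -44.] [ 11. 106.] 5
[291. 152.] 185 mean [ 0.671 -0.18 ] zmax 0.022 rect [ 672. -180.] [17. 65.] 17
[239. 196.] 575 mean [ 0.562 -0.054] zmax 0.044 rect [563. -53.] [60. 60.] 89
[295. 196.] 485 mean [ 0.559 -0.18 ] zmax 0.05 rect [ 561. -182.] [52. 52.] 14
[347. 199.] 610 mean [ 0.552 -0.304] zmax 0.03 rect [ 554. -306.] [68. 46.] 24
[395. 215.] 212 mean [ 0.513 -0.417] zmax 0.022 rect [ 513. -418.] [65. 18.] 63
[293. 250.] 337 mean [ 0.437 -0.171] zmax 0.038 rect [ 438. -172.] [40. 40.] 13
[351. 248.] 228 mean [ 0.438 -0.303] zmax 0
[... 1192 characters left out ...]
 0.834 -0.178] zmax 0.021 rect [ 839. -173.] [68. 17.] 47
[328. 227.] 268 mean [ 0.67  -0.184] zmax 0.021 rect [ 671. -181.] [18. 66.] 17
[274. 235.] 827 mean [ 0.557 -0.192] zmax 0.049 rect [ 559. -185.] [52. 53.] 16
[208. 246.] 576 mean [ 0.436 -0.179] zmax 0.038 rect [ 436. -173.] [40. 42.] 14
[392. 305.] 1075 mean [ 0.71  -0.366] zmax 0.026 rect [ 734. -331.] [200.  25.] 57
[290. 296.] 1191 mean [ 0.55  -0.311] zmax 0.029 rect [ 551. -307.] [68. 45.] 24
[124. 298.] 361 mean [ 0.28  -0.237] zmax 0.021 rect [ 279. -233.] [18. 67.] 8
[223. 311.] 449 mean [ 0.436 -0.309] zmax 0.031 rect [ 436. -305.] [37. 37.] 39
[289. 366.] 379 mean [ 0.514 -0.415] zmax 0.021 rect [ 515. -413.] [54. 17.] 62
```

Run:
```python
from h import *
for n in('top','side'):
    z=np.load(f'pics/{n}0.npz'); im=z['im']; X=np.load(f'pics/{n}X.npy'); Z=X[:,:,2]
    print(n,'cam',rays(n,[[0,0]])[0].round(3))
    reg=(X[:,:,0]>.41)&(X[:,:,0]<.69)&(X[:,:,1]>.07)&(X[:,:,1]<.36)&(Z>-.01)&(Z<.03)
    up=reg&(Z>.0075)
    p=X[up]; r=cv2.minAreaRect(p[:,:2].astype(np.float32)*1000); print('caddy',np.round(r[0],1),np.round(r[1],1),round(r[2],1))
    hsv=cv2.cvtColor(im,cv2.COLOR_RGB2HSV)
    g=(reg&up&(hsv[:,:,1]<75)).astype(np.uint8)
    g=cv2.morphologyEx(g,cv2.MORPH_OPEN,np.ones((3,3),np.uint8))
    k,l,st,ce=cv2.connectedComponentsWithStats(g)
    for i in range(1,k):
        if st[i,4]>100:
            c=np.argwhere(l==i)[:,::-1]; q=onplane(n,c,.012)
            r=cv2.minAreaRect(q[:,:2].astype(np.float32)*1000)
            print(ce[i].round(),st[i,4],'mean',(q.mean(0)*1000).round(1),'z',np.nanmedian(Z[l==i]).round(4),np.round(r[0],1),np.round(r[1],1),round(r[2],1))
```

```text
top cam [ 0.414 -0.071  0.823]
caddy [553.9 215.3] [228.7 229.1] 10.1
[143. 178.] 419 mean [616.2 172.6  12. ] z 0.0108 [615.7 172.2] [54.2 53.5] 88.8
[ 97. 187.] 394 mean [597. 279.  12.] z 0.0106 [597.5 278.8] [88.5 26.2] 10.3
[150. 223.] 616 mean [509.4 153.4  12. ] z 0.0106 [509.9 153.5] [57.9 58.5] 10.1
[103. 232.] 771 mean [490.2 259.6  12. ] z 0.0104 [490.7 260. ] [86.1 48.3] 11.4
side cam [ 0.418 -0.591  0.6  ]
caddy [551.4 214.8] [228.4 231.4] 10.1
[238. 104.] 148 mean [595.7 279.   12. ] z 0.01 [595.6 278.8] [89.8 22.6] 9.0
[200. 114.] 310 mean [488.6 259.8  12. ] z 0.0103 [489.  260.8] [86.7 45.1] 9.8
[254. 126.] 196 mean [614.4 173.   12. ] z 0.0101 [614.  172.7] [51.4 50.9] 24.0
[215. 137.] 295 mean [507.5 154.6  12. ] z 0.0102 [508.3 153.8] [57.8 54.3] 10.3
```

View pics/topz2.png

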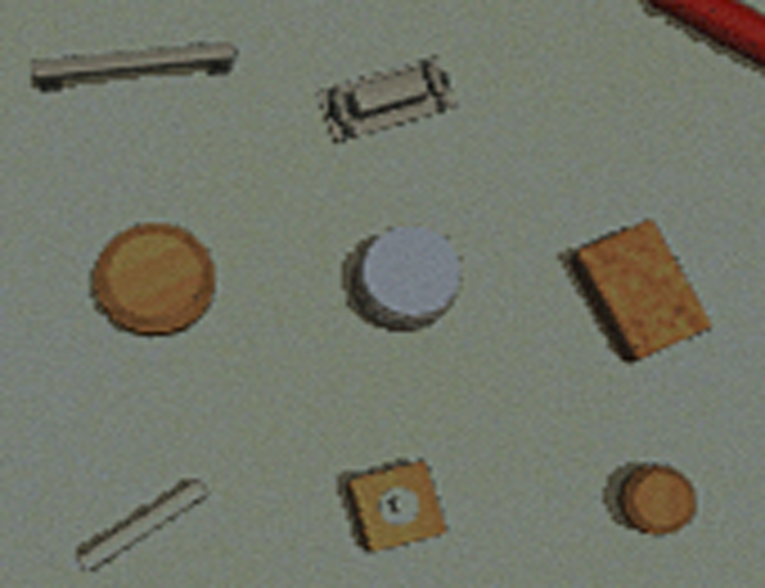

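View pics/topz1.png

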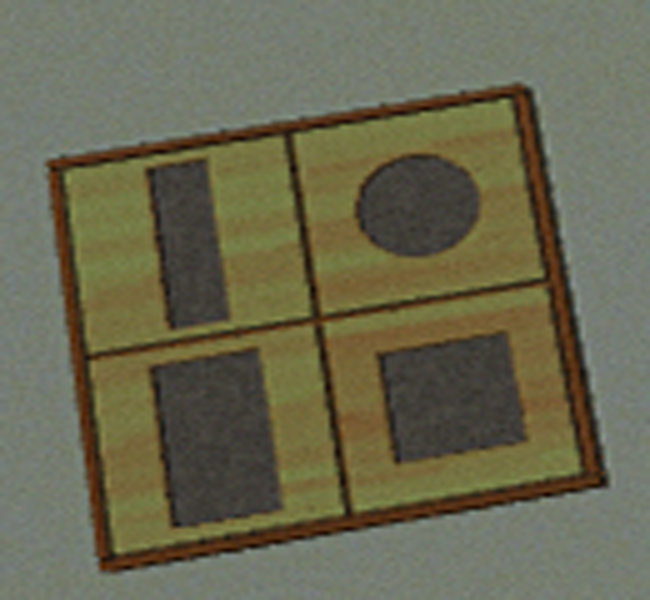

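Call:
{"api": "step_arm", "payload": {
  "gripper": [1,1,1,1,1,1,1,1,1,1],
  "linear": [
    [30.8,-11.6,12],
    [30.8,-11.6,12],
    [30.8,-11.6,12],
    [30.8,-11.6,12],
    [30.8,-11.6,12],
    [30.8,-11.6,12],
    [30.8,-11.6,12],
    [30.8,-11.6,12],
    [30.8,-11.6,12],
    [30.8,-11.6,12]
  ],
  "turn": [0,0,0,0,0,0,0,0,0,0]
}}

```text
clock: 1.1
eef_pos: [0.4373, -0.3032, 0.1098]
eef_rot: [[0.941, 0.338, -0.0], [0.338, -0.941, 0.0], [-0.0, -0.0, -1.0]]
wrist_force: [0.8, -0.4, 0.4]
opening: 0.996
```

```bash
cat >> h.py <<'E'
def delta(x,y,z,a=None):
    s=bot.get_state(); R=s['eef_rot']; p=s['eef_pos']*1000
    d=R.T@(np.array([x,y,z])-p); yaw=np.degrees(np.arctan2(R[1,0],R[0,0]))
    t=None if a is None else round(-np.radians((a-yaw+180)%360-180),3)
    print('t',round(s['clock'],2),'pos',p.round(1),'yaw',yaw.round(1),'DELTA',d.round(1),'turn',t,'open mm',round(s['opening']*94,1),'q6',s['q'][5].round(2))
def look(name):
    s=bot.get_state(); P=(s['eef_rot'],s['eef_pos']); im,d=vision.grab_frame('wrist')
    cv2.imwrite(f'pics/{name}.png',im[:,:,::-1]); X=cloud('wrist',d,P); return im,X
def comps(X,zlo,zhi=.07,amin=150):
    Z=X[:,:,2]; k,l,st,ce=cv2.connectedComponentsWithStats(((Z>zlo)&(Z<zhi)).astype(np.uint8))
    for i in range(1,k):
        if st[i,4]>amin:
            p=X[l==i]; r=cv2.minAreaRect(p[:,:2].astype(np.float32)*1000)
            print(ce[i].round(),st[i,4],'z95',np.percentile(p[:,2],95).round(4),'rect',np.round(r[0],1),np.round(r[1],1),round(r[2],1))
E
python3 - <<'E'
from h import *
im,X=look('w1'); comps(X,.012); delta(437,-304.5,33)
E
```

```text
[159.  20.] 3194 z95 0.0494 rect [ 550.4 -190.5] [28.1 52. ] 31.9
[304.  74.] 5324 z95 0.0295 rect [ 552.6 -304.9] [68.1 44.8] 24.0
[108. 156.] 2874 z95 0.0421 rect [ 436.6 -171.7] [40.4 40.7] 13.6
[401. 168.] 1288 z95 0.0211 rect [ 512.4 -418.2] [66.7 18.1] 61.4
[255. 205.] 1373 z95 0.0313 rect [ 437.7 -304.1] [37. 37.] 17.7
t 1.15 pos [ 439.4 -300.3  107.9] yaw 19.9 DELTA [-3.6  3.4 74.9] turn None open mm 93.8 q6 0.55
```

View pics/w1.png

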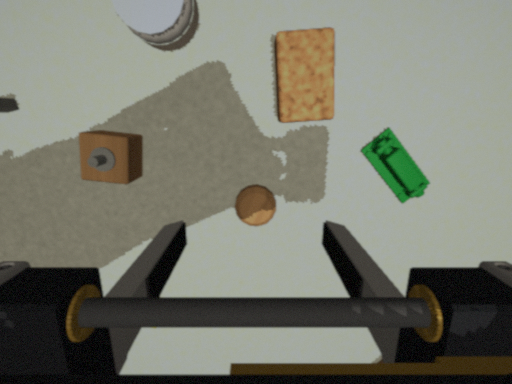

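Call:
{"api": "step_arm", "payload": {
  "gripper": [1,1,1,1,1,1,1,1,-1,-1],
  "linear": [
    [0,0,0],
    [1,0,15],
    [0,0,20],
    [0,0,20],
    [0,0,12],
    [0,0,6],
    [0,0,4],
    [0,0,0],
    [0,0,0],
    [0,0,0]
  ],
  "turn": [0,0,0,0,0,0,0,0,0,0]
}}

```text
clock: 2.15
eef_pos: [0.4378, -0.3042, 0.0341]
eef_rot: [[0.941, 0.338, 0.001], [0.338, -0.941, -0.001], [0.001, 0.001, -1.0]]
wrist_force: [-1.0, 0.6, -0.3]
opening: 0.864
```

Call:
{"api": "step_arm", "payload": {
  "gripper": [-1,-1,-1,-1,-1],
  "linear": [
    [0,0,0],
    [0,0,0],
    [0,0,0],
    [0,0,0],
    [0,0,0]
  ],
  "turn": [0,0,0,0,0]
}}

```text
clock: 2.65
eef_pos: [0.4375, -0.304, 0.0334]
eef_rot: [[0.941, 0.338, -0.0], [0.338, -0.941, 0.0], [-0.0, -0.0, -1.0]]
wrist_force: [1.5, 0.7, 1.1]
opening: 0.441
```

Call:
{"api": "step_arm", "payload": {
  "gripper": [-1,-1,-1,-1,-1,-1,-1,-1,-1],
  "linear": [
    [0,0,0],
    [0,0,0],
    [0,0,0],
    [0,0,-10],
    [0,0,-20],
    [0,0,-30],
    [0,0,-25],
    [0,0,-12],
    [0,0,0]
  ],
  "turn": [0,0,0,0,0,0,0,0,0]
}}

```text
clock: 3.55
eef_pos: [0.438, -0.3044, 0.132]
eef_rot: [[0.941, 0.338, 0.002], [0.338, -0.941, -0.002], [0.002, 0.002, -1.0]]
wrist_force: [-0.5, 0.8, -0.7]
opening: 0.391
```

Run:
```python
from h import *
delta(615,172,130,10.1)
```

```text
t 3.55 pos [ 438.  -304.4  132. ] yaw 19.8 DELTA [ 327.6 -388.5    1.6] turn 0.169 open mm 36.7 q6 0.55
```

Call:
{"api": "step_arm", "payload": {
  "gripper": [-1,-1,-1,-1,-1,-1,-1,-1],
  "linear": [
    [20.5,-24.3,0],
    [20.5,-24.3,0],
    [20.5,-24.3,0],
    [20.5,-24.3,0],
    [20.5,-24.3,0],
    [20.5,-24.3,0],
    [20.5,-24.3,0],
    [20.5,-24.3,0]
  ],
  "turn": [0,0,0,0,0,0,0,0]
}}

```text
clock: 4.35
eef_pos: [0.5259, -0.0642, 0.129]
eef_rot: [[0.941, 0.338, -0.002], [0.338, -0.941, 0.0], [-0.002, -0.001, -1.0]]
wrist_force: [0.4, 0.0, -1.0]
opening: 0.393
```

Call:
{"api": "step_arm", "payload": {
  "gripper": [-1,-1,-1,-1,-1,-1,-1,-1,-1,-1],
  "linear": [
    [20.5,-24.3,0],
    [20.5,-24.3,0],
    [20.5,-24.3,0],
    [20.5,-24.3,0],
    [20.5,-24.3,0],
    [20.5,-24.3,0],
    [20.5,-24.3,0],
    [20.5,-24.3,0],
    [0,0,0],
    [0,0,0]
  ],
  "turn": [0,0,0,0,0,0,0,0,0.085,0.085]
}}

```text
clock: 5.35
eef_pos: [0.6142, 0.1736, 0.1282]
eef_rot: [[0.985, 0.172, -0.003], [0.172, -0.985, -0.001], [-0.003, 0.0, -1.0]]
wrist_force: [0.1, -0.0, 0.2]
opening: 0.391
```

Run:
```python
from h import *
look('w2');delta(615,172,43,10.1)
```

```text
t 5.4 pos [614.2 173.1 128.4] yaw 9.6 DELTA [ 0.9  1.2 85.4] turn -0.009 open mm 36.4 q6 1.62
```

View pics/w2.png

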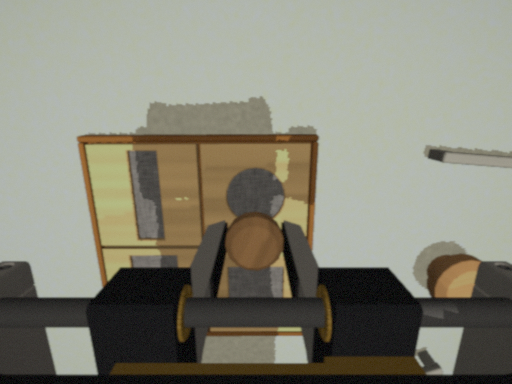

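Call:
{"api": "step_arm", "payload": {
  "gripper": [-1,-1,-1,-1,-1,-1,-1,-1,-0.1,0],
  "linear": [
    [0,0,15],
    [0,0,25],
    [0,0,20],
    [0,0,12],
    [0,0,7],
    [0,0,5],
    [0,0,2],
    [0,0,0],
    [0,0,0],
    [0,0,0]
  ],
  "turn": [0,0,0,0,0,0,0,0,0,0]
}}

```text
clock: 6.4
eef_pos: [0.615, 0.1728, 0.045]
eef_rot: [[0.985, 0.174, 0.001], [0.174, -0.985, 0.0], [0.001, -0.0, -1.0]]
wrist_force: [0.2, -0.0, 0.3]
opening: 0.486
```

Call:
{"api": "step_arm", "payload": {
  "gripper": [0.2,0.2,0.2,0.2,0.2,0.2,0.2],
  "linear": [
    [0,0,0],
    [0,0,0],
    [0,0,-10],
    [0,0,-20],
    [0,0,-30],
    [0,0,-25],
    [0,0,0]
  ],
  "turn": [0,0,0,0,0,0,0]
}}

```text
clock: 7.1
eef_pos: [0.6163, 0.1731, 0.1341]
eef_rot: [[0.985, 0.174, 0.006], [0.174, -0.985, 0.001], [0.007, -0.0, -1.0]]
wrist_force: [-0.6, 0.1, -0.0]
opening: 0.601
```

Run:
```python
from h import *
im,X=look('w3');comps(X,.020); delta(437,-172,130,13.5)
```

```text
[472. 162.] 881 z95 0.029 rect [688.3 -24.8] [10.1 73.4] 5.4
[254. 202.] 1224 z95 0.0413 rect [615.3 172.9] [36.7 36.5] 61.8
[454. 274.] 1558 z95 0.0429 rect [575.6 -42.6] [39.7 40.4] 80.0
t 7.15 pos [615.5 173.  131.8] yaw 10.0 DELTA [-235.8  308.7    0.8] turn -0.061 open mm 56.5 q6 1.61
```

View pics/w3.png

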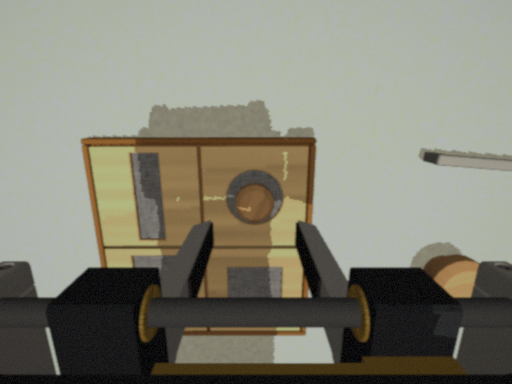

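Call:
{"api": "step_arm", "payload": {
  "gripper": [1,1,1,1,1,1,1],
  "linear": [
    [-19.6,25.7,0],
    [-19.6,25.7,0],
    [-19.6,25.7,0],
    [-19.6,25.7,0],
    [-19.6,25.7,0],
    [-19.6,25.7,0],
    [-19.6,25.7,0]
  ],
  "turn": [0,0,0,0,0,0,0]
}}

```text
clock: 7.85
eef_pos: [0.5098, -0.0292, 0.1287]
eef_rot: [[0.985, 0.174, -0.001], [0.174, -0.985, 0.0], [-0.001, -0.0, -1.0]]
wrist_force: [1.5, 0.3, 0.1]
opening: 1.002
```

Call:
{"api": "step_arm", "payload": {
  "gripper": [1,1,1,1,1,1,1,1],
  "linear": [
    [-19.6,25.7,0],
    [-19.6,25.7,0],
    [-19.6,25.7,0],
    [-19.6,25.7,0],
    [-19.6,25.7,0],
    [0,0,0],
    [0,0,0],
    [0,0,0]
  ],
  "turn": [0,0,0,0,0,-0.061,0,0]
}}

```text
clock: 8.65
eef_pos: [0.4367, -0.1715, 0.129]
eef_rot: [[0.973, 0.232, -0.001], [0.232, -0.973, 0.0], [-0.001, -0.001, -1.0]]
wrist_force: [-0.3, -0.1, -0.0]
opening: 0.998
```

Run:
```python
from h import *
im,X=look('w4');comps(X,.012); delta(437,-172,36,13.5)
```

```text
[147.  29.] 4507 z95 0.0434 rect [555.2 -55. ] [46.3 62.1] 16.5
[302.  63.] 4051 z95 0.0494 rect [ 560.1 -180.7] [51.8 51.9] 89.9
[428. 110.] 4670 z95 0.0293 rect [ 552.6 -304.7] [67.9 45.9] 23.6
[503. 170.] 453 z95 0.0203 rect [ 519.  -406.6] [41.7 17.8] 62.0
[122. 176.] 868 z95 0.0294 rect [430.1 -44.6] [10.  73.8] 33.2
[253. 199.] 1900 z95 0.0387 rect [ 437.2 -170.9] [39.7 39.9] 13.0
[273. 335.] 752 z95 0.0212 rect [ 279.8 -232.1] [17.  65.7] 9.9
t 8.7 pos [ 436.8 -171.3  129.1] yaw 13.5 DELTA [ 0.1  0.7 93.1] turn -0.001 open mm 94.2 q6 0.88
```

View pics/w4.png

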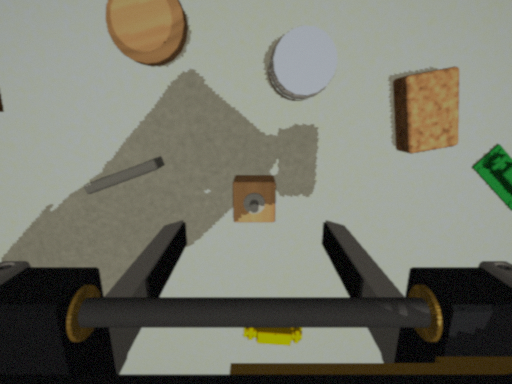

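Call:
{"api": "step_arm", "payload": {
  "gripper": [1,1,1,1,1,1,1,1,-1,-1],
  "linear": [
    [0,0,15],
    [0,0,25],
    [0,0,25],
    [0,0,14],
    [0,0,8],
    [0,0,4],
    [0,0,2],
    [0,0,0],
    [0,0,0],
    [0,0,0]
  ],
  "turn": [0,0,0,0,0,0,0,0,0,0]
}}

```text
clock: 9.7
eef_pos: [0.437, -0.1719, 0.0369]
eef_rot: [[0.972, 0.234, 0.001], [0.234, -0.972, -0.0], [0.001, 0.001, -1.0]]
wrist_force: [-0.7, 0.3, -1.1]
opening: 0.87
```

Call:
{"api": "step_arm", "payload": {
  "gripper": [-1,-1,-1,-1,-1,-1,-1,-1],
  "linear": [
    [0,0,0],
    [0,0,0],
    [0,0,0],
    [0,0,0],
    [0,0,0],
    [0,0,0],
    [0,0,0],
    [0,0,0]
  ],
  "turn": [0,0,0,0,0,0,0,0]
}}

```text
clock: 10.5
eef_pos: [0.4368, -0.1718, 0.0364]
eef_rot: [[0.972, 0.234, -0.0], [0.234, -0.972, 0.0], [-0.0, -0.0, -1.0]]
wrist_force: [-0.5, 0.6, 0.5]
opening: 0.424
```

Call:
{"api": "step_arm", "payload": {
  "gripper": [-1,-1,-1,-1,-1,-1],
  "linear": [
    [0,0,-10],
    [0,0,-20],
    [0,0,-30],
    [0,0,-25],
    [0,0,-10],
    [0,0,0]
  ],
  "turn": [0,0,0,0,0,0]
}}

```text
clock: 11.1
eef_pos: [0.4372, -0.172, 0.1326]
eef_rot: [[0.972, 0.234, 0.002], [0.234, -0.972, -0.001], [0.002, 0.002, -1.0]]
wrist_force: [-0.4, 0.1, -1.2]
opening: 0.423
```

Run:
```python
from h import *
delta(509,153.3,130,10.1)
```

```text
t 11.1 pos [ 437.2 -172.   132.6] yaw 13.5 DELTA [ 145.8 -299.5    2.4] turn 0.06 open mm 39.8 q6 0.88
```

Call:
{"api": "step_arm", "payload": {
  "gripper": [-1,-1,-1,-1,-1,-1,-1,-1,-1,-1],
  "linear": [
    [14.6,-29.95,0],
    [14.6,-29.95,0],
    [14.6,-29.95,0],
    [14.6,-29.95,0],
    [14.6,-29.95,0],
    [14.6,-29.95,0],
    [14.6,-29.95,0],
    [14.6,-29.95,0],
    [14.6,-29.95,0],
    [14.6,-29.95,0]
  ],
  "turn": [0,0,0,0,0,0,0,0,0,0]
}}

```text
clock: 12.1
eef_pos: [0.5083, 0.1548, 0.1299]
eef_rot: [[0.972, 0.234, -0.002], [0.234, -0.972, -0.001], [-0.002, -0.0, -1.0]]
wrist_force: [0.6, -1.3, -0.1]
opening: 0.424
```

Call:
{"api": "step_arm", "payload": {
  "gripper": [-1,-1,-1],
  "linear": [
    [0,0,0],
    [0,0,0],
    [0,0,0]
  ],
  "turn": [0.06,0,0]
}}

```text
clock: 12.4
eef_pos: [0.5083, 0.1531, 0.1304]
eef_rot: [[0.984, 0.176, -0.002], [0.176, -0.984, -0.0], [-0.002, 0.0, -1.0]]
wrist_force: [-0.0, 0.3, -0.2]
opening: 0.425
```

Run:
```python
from h import *
look('w5'); delta(509,153.3,46.5,10.1)
```

```text
t 12.45 pos [508.5 152.9 130.7] yaw 10.1 DELTA [ 0.7 -0.3 84.2] turn 0.0 open mm 39.8 q6 1.62
```

View pics/w5.png

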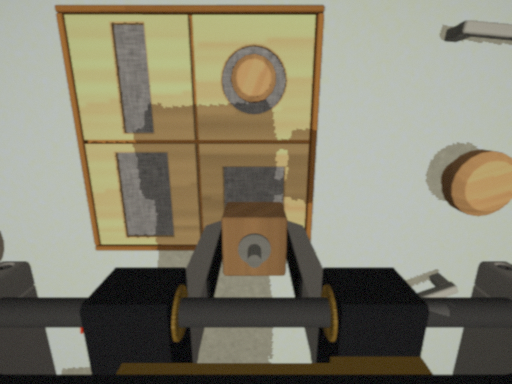

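Call:
{"api": "step_arm", "payload": {
  "gripper": [-1,-1,-1,-1,-1,-1,-1,-1,-0.05,0],
  "linear": [
    [0.5,0,15],
    [0,0,25],
    [0,0,20],
    [0,0,12],
    [0,0,6],
    [0,0,4],
    [0,0,2],
    [0,0,0],
    [0,0,0],
    [0,0,0]
  ],
  "turn": [0,0,0,0,0,0,0,0,0,0]
}}

```text
clock: 13.45
eef_pos: [0.5095, 0.1537, 0.0479]
eef_rot: [[0.985, 0.175, 0.001], [0.175, -0.985, 0.0], [0.001, -0.0, -1.0]]
wrist_force: [0.4, -0.1, 0.5]
opening: 0.494
```

Call:
{"api": "step_arm", "payload": {
  "gripper": [0.25,0.25,0.25,0.25,0.25,0.25,0.25],
  "linear": [
    [0,0,0],
    [0,0,0],
    [0,0,-10],
    [0,0,-20],
    [0,0,-30],
    [0,0,-25],
    [0,0,0]
  ],
  "turn": [0,0,0,0,0,0,0]
}}

```text
clock: 14.15
eef_pos: [0.5107, 0.154, 0.1365]
eef_rot: [[0.985, 0.175, 0.006], [0.175, -0.985, 0.001], [0.006, -0.0, -1.0]]
wrist_force: [-0.3, 0.1, 0.2]
opening: 0.625
```

Run:
```python
from h import *
im,X=look('w6');comps(X,.020); delta(430.3,-45.2,130,-57)
```

```text
[482.  36.] 925 z95 0.0291 rect [687.2 -15.5] [10.7 54.8] 5.0
[253.  83.] 1588 z95 0.0414 rect [614.3 172.9] [37.  36.2] 11.4
[475. 184.] 3815 z95 0.043 rect [562.8 -49.3] [60.9 57. ] 7.2
[254. 201.] 1957 z95 0.048 rect [510.3 153.8] [39.4 40.1] 9.9
t 14.2 pos [510.  153.7 134.4] yaw 10.1 DELTA [-113.3  181.9    4. ] turn 1.171 open mm 58.7 q6 1.62
```

View pics/w6.png

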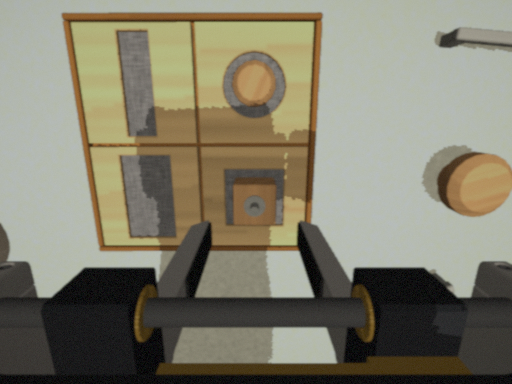

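Call:
{"api": "step_arm", "payload": {
  "gripper": [0,0,0,0,0,0],
  "linear": [
    [-18.9,30.3,0],
    [-18.9,30.3,0],
    [-18.9,30.3,0],
    [-18.9,30.3,0],
    [-18.9,30.3,0],
    [-18.9,30.3,0]
  ],
  "turn": [0,0,0,0,0,0]
}}

```text
clock: 14.8
eef_pos: [0.4283, -0.0463, 0.1318]
eef_rot: [[0.985, 0.175, -0.001], [0.175, -0.985, 0.0], [-0.001, -0.0, -1.0]]
wrist_force: [0.8, -0.1, 0.3]
opening: 0.5
```

Call:
{"api": "step_arm", "payload": {
  "gripper": [0,0,0,0,0,0,0],
  "linear": [
    [0,0,0],
    [0,0,0],
    [0,0,0],
    [0,0,0],
    [0,0,0],
    [0,0,0],
    [0,0,0]
  ],
  "turn": [-0.141,-0.141,-0.141,-0.141,-0.141,-0.141,-0.141]
}}

```text
clock: 15.5
eef_pos: [0.429, -0.0452, 0.1318]
eef_rot: [[0.391, 0.92, -0.001], [0.92, -0.391, 0.0], [-0.0, -0.001, -1.0]]
wrist_force: [-0.4, 0.3, 0.8]
opening: 0.5
```

Call:
{"api": "step_arm", "payload": {
  "gripper": [0,0,0,0,0,0,0,0,0],
  "linear": [
    [0,0,0],
    [0,0,0],
    [0,0,0],
    [0,0,0],
    [0,0,0],
    [0,0,0],
    [0,0,0],
    [0,0,0],
    [0,0,0]
  ],
  "turn": [-0.141,-0.141,-0.141,-0.141,-0.141,-0.141,-0.141,0,0]
}}

```text
clock: 16.4
eef_pos: [0.4292, -0.0452, 0.1321]
eef_rot: [[-0.544, 0.839, -0.001], [0.839, 0.544, 0.0], [0.001, -0.001, -1.0]]
wrist_force: [0.7, -0.3, 0.5]
opening: 0.499
```

Run:
```python
from h import *
im,X=look('w7');comps(X,.012); delta(430.3,-45.2,33,123)
```

```text
[452.  74.] 16542 z95 0.0453 rect [532.9 157.6] [171.3 120.8] 10.1
[255. 197.] 735 z95 0.0292 rect [428.8 -44.3] [ 9.  72.8] 33.2
[ 44. 261.] 866 z95 0.021 rect [ 278.9 -232.9] [17.8 68. ] 8.5
[357. 257.] 1129 z95 0.0427 rect [549.6 -38.5] [57.9 24.2] 41.7
[285. 346.] 1486 z95 0.0484 rect [ 552.  -171.6] [54.1 28.6] 39.2
t 16.45 pos [429.2 -45.2 132.1] yaw 122.9 DELTA [-0.6  0.9 99.1] turn -0.001 open mm 47.0 q6 -0.76
```

View pics/w7.png

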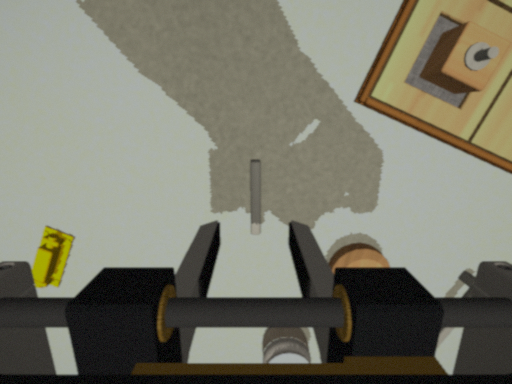

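Call:
{"api": "step_arm", "payload": {
  "gripper": [0,0,0,0,0,0,0,0,-1,-1],
  "linear": [
    [0,0,15],
    [0,0,25],
    [0,0,25],
    [0,0,18],
    [0,0,9],
    [0,0,5],
    [0,0,2],
    [0,0,0],
    [0,0,0],
    [0,0,0]
  ],
  "turn": [0,0,0,0,0,0,0,0,0,0]
}}

```text
clock: 17.45
eef_pos: [0.4297, -0.0453, 0.0339]
eef_rot: [[-0.547, 0.837, 0.001], [0.837, 0.547, -0.0], [-0.001, 0.001, -1.0]]
wrist_force: [-0.2, 0.1, -0.0]
opening: 0.365
```

Call:
{"api": "step_arm", "payload": {
  "gripper": [-1,-1,-1,-1,-1,-1],
  "linear": [
    [0,0,0],
    [0,0,0],
    [0,0,0],
    [0,0,0],
    [0,0,0],
    [0,0,0]
  ],
  "turn": [0,0,0,0,0,0]
}}

```text
clock: 18.05
eef_pos: [0.4295, -0.0453, 0.0335]
eef_rot: [[-0.547, 0.837, 0.0], [0.837, 0.547, 0.0], [-0.0, 0.0, -1.0]]
wrist_force: [-1.5, -0.0, 1.2]
opening: 0.1
```

Call:
{"api": "step_arm", "payload": {
  "gripper": [-1,-1,-1,-1,-1,-1,-1],
  "linear": [
    [0,0,0],
    [0,0,-10],
    [0,0,-20],
    [0,0,-30],
    [0,0,-25],
    [0,0,-12],
    [0,0,0]
  ],
  "turn": [0,0,0,0,0,0,0]
}}

```text
clock: 18.75
eef_pos: [0.43, -0.0454, 0.1318]
eef_rot: [[-0.547, 0.837, 0.003], [0.837, 0.547, -0.001], [-0.002, 0.002, -1.0]]
wrist_force: [-0.4, 0.9, -0.3]
opening: 0.102
```

Run:
```python
from h import *
delta(596.5,278.5,130,190.1)
```

```text
t 18.75 pos [430.  -45.4 131.8] yaw 123.2 DELTA [179.9 316.6   2.1] turn -1.168 open mm 9.6 q6 -0.77
```

Call:
{"api": "step_arm", "payload": {
  "gripper": [-1,-1,-1,-1,-1,-1,-1,-1,-1,-1],
  "linear": [
    [18,31.7,0],
    [18,31.7,0],
    [18,31.7,0],
    [18,31.7,0],
    [18,31.7,0],
    [18,31.7,0],
    [18,31.7,0],
    [18,31.7,0],
    [18,31.7,0],
    [18,31.7,0]
  ],
  "turn": [0,0,0,0,0,0,0,0,0,0]
}}

```text
clock: 19.75
eef_pos: [0.5962, 0.2801, 0.1283]
eef_rot: [[-0.547, 0.837, -0.002], [0.837, 0.547, -0.001], [0.0, -0.002, -1.0]]
wrist_force: [0.0, -0.0, -0.5]
opening: 0.105
```

Call:
{"api": "step_arm", "payload": {
  "gripper": [-1,-1,-1,-1,-1,-1,-1,-1,-1,-1],
  "linear": [
    [0,0,0],
    [0,0,0],
    [0,0,0],
    [0,0,0],
    [0,0,0],
    [0,0,0],
    [0,0,0],
    [0,0,0],
    [0,0,0],
    [0,0,0]
  ],
  "turn": [-0.146,-0.146,-0.146,-0.146,-0.146,-0.146,-0.146,-0.146,0,0]
}}

```text
clock: 20.75
eef_pos: [0.5959, 0.2787, 0.1292]
eef_rot: [[-0.985, -0.171, -0.002], [-0.171, 0.985, -0.001], [0.002, -0.0, -1.0]]
wrist_force: [-0.4, -0.1, -0.1]
opening: 0.1
```

Run:
```python
from h import *
im,X=look('w8'); comps(X,.07,.14); delta(596.5,278.5,43.5,190.1)
```

```text
[253. 236.] 2646 z95 0.1367 rect [594.3 279.8] [72.5 32.8] 25.6
t 20.8 pos [596.  278.8 129.5] yaw -170.1 DELTA [-0.5 -0.3 86. ] turn -0.004 open mm 9.7 q6 -1.36
```

View pics/w8.png

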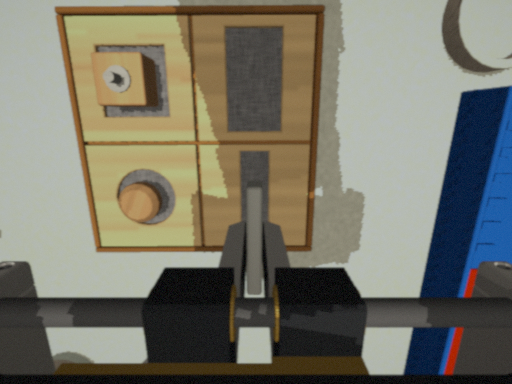

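Call:
{"api": "step_arm", "payload": {
  "gripper": [-1,-1,-1,-1,-1,-1,-1,-1,-0.6,-0.5],
  "linear": [
    [0,0,15],
    [0,0,25],
    [0,0,20],
    [0,0,13],
    [0,0,6],
    [0,0,5],
    [0,0,2],
    [0,0,0],
    [0,0,0],
    [0,0,0]
  ],
  "turn": [0,0,0,0,0,0,0,0,0,0]
}}

```text
clock: 21.8
eef_pos: [0.5965, 0.279, 0.0451]
eef_rot: [[-0.985, -0.175, 0.001], [-0.175, 0.985, 0.0], [-0.001, 0.0, -1.0]]
wrist_force: [-0.6, 0.7, 0.1]
opening: 0.231
```

Call:
{"api": "step_arm", "payload": {
  "gripper": [-0.4,-0.3,-0.3,-0.3,-0.3,-0.3,-0.3],
  "linear": [
    [0,0,0],
    [0,0,0],
    [0,0,-10],
    [0,0,-20],
    [0,0,-30],
    [0,0,-25],
    [0,0,0]
  ],
  "turn": [0,0,0,0,0,0,0]
}}

```text
clock: 22.5
eef_pos: [0.5977, 0.2795, 0.1343]
eef_rot: [[-0.984, -0.175, 0.006], [-0.175, 0.985, 0.003], [-0.007, 0.001, -1.0]]
wrist_force: [-0.9, 0.4, 0.8]
opening: 0.35
```

Run:
```python
from h import *
im,X=look('w9');comps(X,.020); delta(671.5,-180.5,130,107)
```

```text
[472.  41.] 1195 z95 0.0256 rect [427.8 442.3] [75.1 26.7] 61.1
[124.  75.] 3080 z95 0.0517 rect [509.9 153.3] [39.6 40.6] 10.1
[477. 196.] 12088 z95 0.0554 rect [564.2 509.2] [217.1  82.9] 9.1
[253. 196.] 788 z95 0.0394 rect [595.6 278. ] [73.8  9.3] 10.3
[141. 196.] 1320 z95 0.0411 rect [613.9 172.8] [37.  36.4] 28.8
[435. 350.] 2022 z95 0.0554 rect [732.4 518.8] [94.5 50.8] 9.5
[ 68. 367.] 461 z95 0.0377 rect [841.  101.1] [46.4 11.1] 66.2
t 22.55 pos [596.9 279.2 131.9] yaw -169.9 DELTA [   7.2 -465.6    1.5] turn 1.45 open mm 33.1 q6 -1.37
```

View pics/w9.png

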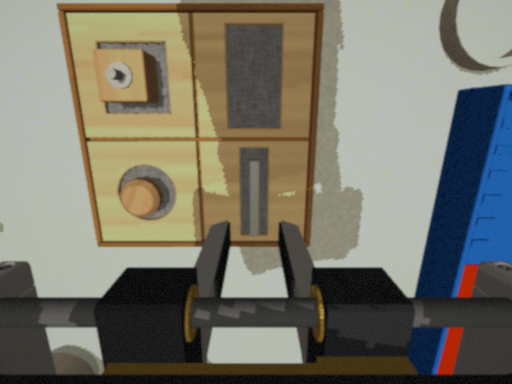

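Call:
{"api": "step_arm", "payload": {
  "gripper": [0,0,0,0,0,0,0,0],
  "linear": [
    [0.5,-29.1,0],
    [0.5,-29.1,0],
    [0.5,-29.1,0],
    [0.5,-29.1,0],
    [0.5,-29.1,0],
    [0.5,-29.1,0],
    [0.5,-29.1,0],
    [0.5,-29.1,0]
  ],
  "turn": [0,0,0,0,0,0,0,0]
}}

```text
clock: 23.35
eef_pos: [0.6328, 0.0477, 0.1285]
eef_rot: [[-0.985, -0.175, -0.002], [-0.175, 0.985, -0.0], [0.002, 0.0, -1.0]]
wrist_force: [0.1, -0.4, -0.2]
opening: 0.497
```

Call:
{"api": "step_arm", "payload": {
  "gripper": [0,0,0,0,0,0,0,0],
  "linear": [
    [0.5,-29.1,0],
    [0.5,-29.1,0],
    [0.5,-29.1,0],
    [0.5,-29.1,0],
    [0.5,-29.1,0],
    [0.5,-29.1,0],
    [0.5,-29.1,0],
    [0.5,-29.1,0]
  ],
  "turn": [0,0,0,0,0,0,0,0]
}}

```text
clock: 24.15
eef_pos: [0.6697, -0.182, 0.1284]
eef_rot: [[-0.985, -0.175, -0.002], [-0.175, 0.985, 0.001], [0.001, 0.001, -1.0]]
wrist_force: [0.3, -0.3, 0.1]
opening: 0.5
```

Call:
{"api": "step_arm", "payload": {
  "gripper": [0,0,0,0,0,0,0,0,0,0],
  "linear": [
    [0,0,0],
    [0,0,0],
    [0,0,0],
    [0,0,0],
    [0,0,0],
    [0,0,0],
    [0,0,0],
    [0,0,0],
    [0,0,0],
    [0,0,0]
  ],
  "turn": [0.145,0.145,0.145,0.145,0.145,0.145,0.145,0.145,0.145,0.145]
}}

```text
clock: 25.15
eef_pos: [0.6696, -0.1808, 0.1283]
eef_rot: [[-0.287, 0.958, -0.002], [0.958, 0.287, 0.001], [0.001, -0.001, -1.0]]
wrist_force: [1.0, 0.2, -0.1]
opening: 0.504
```

Run:
```python
from h import *
im,X=look('w10');comps(X,.010); comps(X,.0175,.025,100); delta(671.5,-180.5,31.5,107)
```

```text
[172.  27.] 4138 z95 0.0435 rect [565.6 -62.6] [61.3 41.6] 18.3
[323.  59.] 1667 z95 0.0294 rect [690.  -48.2] [10.6 98.1] 5.4
[480. 138.] 4445 z95 0.0672 rect [844.4 -65.9] [35.8 83.1] 12.3
[139. 170.] 3563 z95 0.0493 rect [ 562.7 -181.1] [51.8 52. ] 84.1
[256. 195.] 1004 z95 0.0212 rect [ 671.1 -180. ] [17.6 66. ] 16.2
[414. 234.] 1088 z95 0.0209 rect [ 838.5 -171.8] [66.  18.3] 46.8
[108. 263.] 1266 z95 0.0291 rect [ 549.  -296.7] [67.8 27.5] 24.0
[248. 346.] 1203 z95 0.0254 rect [ 712.3 -360.3] [97.3 21.8] 54.9
[ 62. 351.] 334 z95 0.0211 rect [ 509.5 -423.9] [49.8 16.7] 60.9
[463. 133.] 413 z95 0.0246 rect [841.1 -66.7] [27.3 78.4] 12.1
[165. 158.] 124 z95 0.0246 rect [ 577.5 -170.5] [14.4 47.9] 36.3
[256. 197.] 649 z95 0.0213 rect [ 671.1 -179.7] [16. 39.] 17.1
[416. 236.] 593 z95 0.0211 rect [ 839.  -172.2] [40.  16.7] 45.4
[117. 258.] 240 z95 0.0246 rect [ 546.4 -284.5] [67.3 15.2] 10.3
[250. 347.] 765 z95 0.0248 rect [ 712.7 -360.7] [76.1 20.9] 55.2
[ 62. 351.] 299 z95 0.0211 rect [ 511.9 -418.7] [38.3 15.7] 61.5
t 25.2 pos [ 669.6 -180.8  128.3] yaw 106.1 DELTA [-0.4  2.  96.8] turn -0.015 open mm 47.0 q6 -0.6
```

View pics/w10.png

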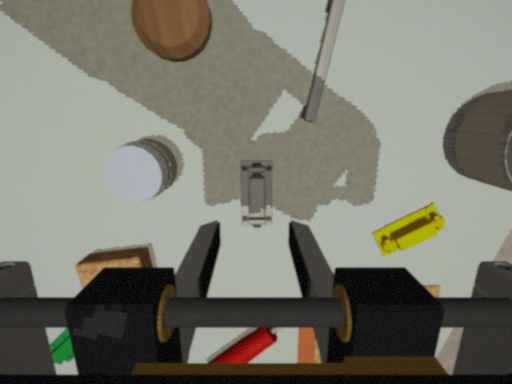

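Call:
{"api": "step_arm", "payload": {
  "gripper": [0,0,0,0,0,0,0,0,0,-1],
  "linear": [
    [0,1.3,0],
    [0,0,15],
    [0,0,25],
    [0,0,25],
    [0,0,17],
    [0,0,8],
    [0,0,5],
    [0,0,2],
    [0,0,0],
    [0,0,0]
  ],
  "turn": [-0.012,0,0,0,0,0,0,0,0,0]
}}

```text
clock: 26.2
eef_pos: [0.6716, -0.1807, 0.0333]
eef_rot: [[-0.304, 0.953, 0.001], [0.953, 0.304, -0.0], [-0.001, 0.001, -1.0]]
wrist_force: [0.5, -0.3, -0.1]
opening: 0.447
```

Call:
{"api": "step_arm", "payload": {
  "gripper": [-1,-1,-1,-1,-1,-1],
  "linear": [
    [0,0,0],
    [0,0,0],
    [0,0,0],
    [0,0,0],
    [0,0,0],
    [0,0,0]
  ],
  "turn": [0,0,0,0,0,0]
}}

```text
clock: 26.8
eef_pos: [0.6714, -0.1805, 0.0326]
eef_rot: [[-0.304, 0.953, 0.0], [0.953, 0.304, -0.0], [-0.0, 0.0, -1.0]]
wrist_force: [-0.7, 0.4, 3.4]
opening: 0.165
```

Call:
{"api": "step_arm", "payload": {
  "gripper": [-1,-1,-1,-1,-1,-1,-1],
  "linear": [
    [0,0,0],
    [0,0,-10],
    [0,0,-20],
    [0,0,-30],
    [0,0,-25],
    [0,0,-12],
    [0,0,0]
  ],
  "turn": [0,0,0,0,0,0,0]
}}

```text
clock: 27.5
eef_pos: [0.6718, -0.1807, 0.1313]
eef_rot: [[-0.304, 0.953, 0.003], [0.953, 0.304, -0.001], [-0.002, 0.002, -1.0]]
wrist_force: [-0.6, -0.3, -1.1]
opening: 0.168
```

Run:
```python
from h import *
delta(490,259.4,130,190.1)
look('w11')
```

```text
t 27.5 pos [ 671.8 -180.7  131.3] yaw 107.7 DELTA [474.6 -39.4   0.5] turn -1.438 open mm 15.8 q6 -0.62
```

View pics/w11.png

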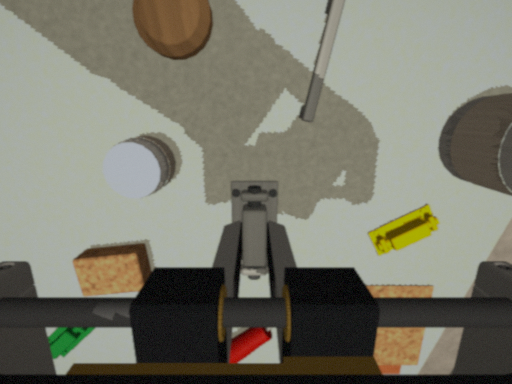

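Call:
{"api": "step_arm", "payload": {
  "gripper": [-1,-1,-1,-1,-1,-1,-1,-1],
  "linear": [
    [29.7,-2.5,0],
    [29.7,-2.5,0],
    [29.7,-2.5,0],
    [29.7,-2.5,0],
    [29.7,-2.5,0],
    [29.7,-2.5,0],
    [29.7,-2.5,0],
    [29.7,-2.5,0]
  ],
  "turn": [0,0,0,0,0,0,0,0]
}}

```text
clock: 28.35
eef_pos: [0.5786, 0.0408, 0.1277]
eef_rot: [[-0.304, 0.953, -0.003], [0.953, 0.304, 0.0], [0.001, -0.003, -1.0]]
wrist_force: [-0.6, -0.1, -0.9]
opening: 0.169
```

Call:
{"api": "step_arm", "payload": {
  "gripper": [-1,-1,-1,-1,-1,-1,-1,-1],
  "linear": [
    [29.7,-2.5,0],
    [29.7,-2.5,0],
    [29.7,-2.5,0],
    [29.7,-2.5,0],
    [29.7,-2.5,0],
    [29.7,-2.5,0],
    [29.7,-2.5,0],
    [29.7,-2.5,0]
  ],
  "turn": [0,0,0,0,0,0,0,0]
}}

```text
clock: 29.15
eef_pos: [0.4874, 0.2608, 0.1278]
eef_rot: [[-0.304, 0.953, -0.002], [0.953, 0.304, -0.001], [-0.0, -0.003, -1.0]]
wrist_force: [1.0, -0.7, -0.1]
opening: 0.166
```

Call:
{"api": "step_arm", "payload": {
  "gripper": [-1,-1,-1,-1,-1,-1,-1,-1,-1,-1],
  "linear": [
    [0,0,0],
    [0,0,0],
    [0,0,0],
    [0,0,0],
    [0,0,0],
    [0,0,0],
    [0,0,0],
    [0,0,0],
    [0,0,0],
    [0,0,0]
  ],
  "turn": [-0.144,-0.144,-0.144,-0.144,-0.144,-0.144,-0.144,-0.144,-0.144,-0.144]
}}

```text
clock: 30.15
eef_pos: [0.488, 0.2596, 0.1277]
eef_rot: [[-0.983, -0.183, -0.002], [-0.183, 0.983, -0.001], [0.003, -0.001, -1.0]]
wrist_force: [-0.3, -0.2, -0.9]
opening: 0.166
```

Run:
```python
from h import *
look('w12')
delta(490,259.4,42.5,190.1)
```

```text
t 30.2 pos [488.  259.7 127.8] yaw -168.9 DELTA [-2.2 -0.6 85.3] turn 0.017 open mm 16.0 q6 -1.34
```

View pics/w12.png

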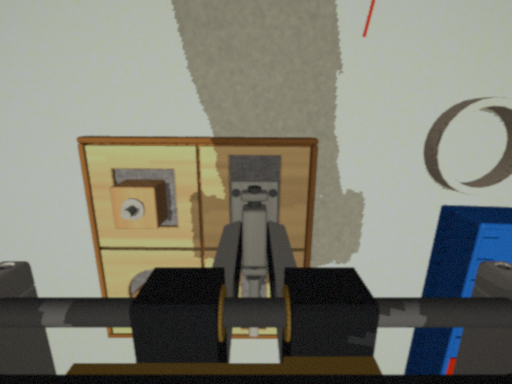

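Call:
{"api": "step_arm", "payload": {
  "gripper": [-1,-1,-1,-1,-1,-1,-1,-1,-1,-0.5],
  "linear": [
    [-2,-0.5,0],
    [0,0,15],
    [0,0,25],
    [0,0,20],
    [0,0,13],
    [0,0,6],
    [0,0,5],
    [0,0,2],
    [0,0,0],
    [0,0,0]
  ],
  "turn": [0.015,0,0,0,0,0,0,0,0,0]
}}

```text
clock: 31.2
eef_pos: [0.491, 0.26, 0.0441]
eef_rot: [[-0.987, -0.162, 0.001], [-0.162, 0.987, 0.0], [-0.001, 0.0, -1.0]]
wrist_force: [0.4, 0.1, -0.2]
opening: 0.216
```

Call:
{"api": "step_arm", "payload": {
  "gripper": [-0.3,-0.2,-0.2,-0.2,-0.2,-0.2,-0.2],
  "linear": [
    [0,0,0],
    [0,0,0],
    [0,0,-10],
    [0,0,-20],
    [0,0,-30],
    [0,0,-25],
    [0,0,-15]
  ],
  "turn": [0,0,0,0,0,0,0]
}}

```text
clock: 31.9
eef_pos: [0.4912, 0.2601, 0.1465]
eef_rot: [[-0.987, -0.162, 0.003], [-0.162, 0.987, 0.001], [-0.003, 0.001, -1.0]]
wrist_force: [0.1, 0.2, -0.3]
opening: 0.399
```

Call:
{"api": "step_arm", "payload": {
  "gripper": [-0.2,-0.2,-0.2,-0.2,-0.2,-0.2,-0.2],
  "linear": [
    [0,20,-10],
    [0,30,-20],
    [0,40,-20],
    [0,40,0],
    [0,30,0],
    [0,0,0],
    [0,0,0]
  ],
  "turn": [0,0,0,0,0,0,0]
}}

```text
clock: 32.6
eef_pos: [0.4644, 0.4178, 0.1938]
eef_rot: [[-0.987, -0.163, 0.0], [-0.163, 0.987, -0.0], [-0.0, -0.0, -1.0]]
wrist_force: [0.0, -0.6, -0.3]
opening: 0.4
```

Run:
```python
from h import *
im,d=vision.grab_frame('side'); cv2.imwrite('pics/s2.png',im[:,:,::-1]); comps(cloud('side',d),.0185,.07,60)
im,d=vision.grab_frame('top'); print(); comps(cloud('top',d),.0185,.07,60); cv2.imwrite('pics/t2.png',im[:,:,::-1])
delta(490,259,200)
```

```text
[460.  16.] 1474 z95 0.0673 rect [1483.5  612.8] [210.8 410.5] 46.2
[222.  43.] 5438 z95 0.0567 rect [619.7 618. ] [361.3 287.3] 8.6
[159.  78.] 198 z95 0.0249 rect [398.5 458.2] [90.1 88. ] 83.6
[348. 112.] 1175 z95 0.0672 rect [865.2 149.8] [ 88.5 193.5] 10.7
[237.  99.] 155 z95 0.0387 rect [595.1 277.3] [73.7 14.8] 9.0
[200. 111.] 143 z95 0.0305 rect [489.7 257.6] [63.9 19.4] 9.1
[254. 121.] 154 z95 0.0407 rect [613.3 166.3] [32.  36.4] 89.8
[215. 131.] 323 z95 0.0494 rect [509.3 150.1] [40.3 42.4] 10.4
[389. 167.] 708 z95 0.0673 rect [853.8 -79.7] [40.1 84. ] 50.7
[312. 175.] 214 z95 0.0288 rect [688.9 -44.6] [ 11.3 108.9] 5.2
[257. 187.] 600 z95 0.0428 rect [560.7 -58.4] [55.3 60.2] 84.8
[ 13. 212.] 1060 z95 0.0665 rect [88.4 -9.8] [114.7  41. ] 80.9
[402. 205.] 97 z95 0.0214 rect [ 838.2 -173.5] [40.  15.2] 46.0
[274. 233.] 738 z95 0.0489 rect [ 559.7 -185. ] [52.  52.2] 22.1
[290. 294.] 1056 z95 0.0291 rect [ 551.4 -306.4] [67.8 45.8] 24.1
[393. 310.] 763 z95 0.0262 rect [ 707.1 -373. ] [100.7  23.7] 57.2
[123. 296.] 173 z95 0.0212 rect [ 278.7 -233.6] [15.6 40.8] 8.9
[288. 36
[... 542 characters left out ...]
 277.4] [72.9 11.2] 10.2
[141. 176.] 227 z95 0.0418 rect [615.2 170.7] [36.3 36.3] 58.9
[239. 196.] 574 z95 0.0441 rect [563.1 -53.4] [59.5 60.2] 88.5
[295. 195.] 466 z95 0.0504 rect [ 560.8 -182.1] [51.8 52.3] 12.4
[348. 198.] 577 z95 0.0307 rect [ 553.6 -306.1] [67.3 46.3] 24.6
[396. 215.] 106 z95 0.0228 rect [ 513.  -418.9] [40.  15.7] 61.1
[148. 221.] 390 z95 0.0486 rect [511.3 151.9] [40.6 40.1] 10.0
[102. 231.] 230 z95 0.0314 rect [491.4 257.8] [64.7 17.1] 8.2
[ 17. 273.] 328 z95 0.0254 rect [403.4 445.3] [88.9 63.8] 6.5
[324. 322.] 124 z95 0.0223 rect [ 280.2 -232.7] [16.  39.9] 10.3
t 32.7 pos [465.  416.9 193.9] yaw -170.7 DELTA [   0.9 -159.9   -6.1] turn None open mm 38.0 q6 -1.06
```

View pics/s2.png

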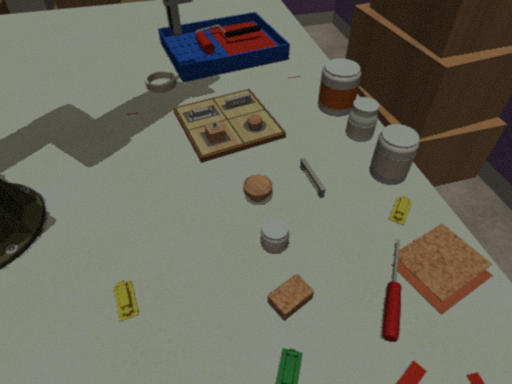

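View pics/t2.png

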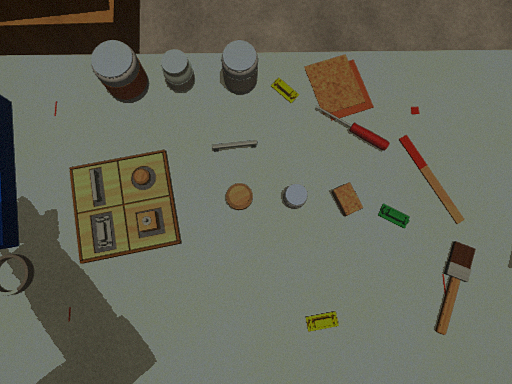

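Both views show all four parts in their recesses. In the top view the knob is at (141,176), the foot at (148,221), the handle at (94,185) and the bolt at (102,231). The tops are at the expected heights, about 40, 38 and 30 mm for the knob, handle and bolt. The big knob at (239,196) and the long handle at (234,144) haven't moved.

```bash
python3 -c "
from cell import bot
print(bot.job_done())"
```

```text
the job is handed in; nothing more can be done
None
```

I put the small knob, square foot, short handle and slide bolt, in that order, each into its own recess in the caddy. I then moved the gripper clear and handed the job in at about 33 s.

- **Placing:** The last top and side pictures show all four upright and inside their recesses, within about 2 mm of the recess centres in the top view.
- **Heights:** The measured tops fit parts resting on the recess floors:

| Part | Measured (mm) | Expected (mm) |
|---|---|---|
| Knob | 41–42 | 40 |
| Handle | 39–40 | 38 |
| Bolt | 30–31 | 30 |

- **Foot:** I didn't measure the top of the foot's block separately. The highest reading there was 49 mm and includes the collar and stud. It looked flat in the pictures.
- **Left alone:** The big knob and long handle measured the same as at the start, within about 1 mm.
- **Disagreements:** The side view put the knob and foot 3–6 mm closer to that camera than the top and wrist views did. I think it was also picking up their near sides, so I went by the other two views. No check failed.

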